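# Slide the specimen carrier home on the microscope stage and uncover it

## Robot

A 6-joint arm with a two-finger parallel gripper is mounted at the origin on the work surface. World frame = base frame: x ahead of the robot, y to its left, z up, the work surface at z = 0. Lengths are in m, angles in rad, forces in N, time in s.
With the tool pointing down it reaches from about 0.25 to 0.725 m from the base axis. Payload 4 kg.
Tool frame: the origin (TCP) lies at the very end of the fingers, on their centre line; the grasp point (between the pads) lies 19 mm behind it; x points along the fingers, z is the direction in which the jaws open and shut, and the axes are right-handed (so a half turn about x gives the same grasp; the last joint's range is limited). The gripper opens to 85 mm and grips with 20 to 120 N. Pads are 22 mm wide; open, the fingers measure 114 mm over their backs; the gripper's body (76 mm by 85 mm) begins 54 mm behind the grasp point. The pads swing forward as they close: fully open they stand 13 mm farther back than shut.
Start: joints at [1.107, 0.241, 0.005, 1.335, 0, 1.571], TCP at [0.224, 0.447, 0.231] pointing down, gripper open.
Joint ranges: [-2.72, 2.72], [-1.05, 1.87], [-1.09, 1.28], [-1.99, 2.15], [-1.42, 1.44], [-3.14, 3.14]. Speed limits (rad/s): [2.79, 2.79, 3.14, 3.14, 3.14, 3.14].

## Interface

Orientations are given as a 3x3 rotation matrix whose columns are the frame's x, y, z axes.
In Python, from rig import ctrl gives the robot as it stands. The module is installed in compiled form; this text tells all that it offers.
- The arm moves only by the tool drive_tool, never from a script. Its argument "commands" is a list that holds one entry, the list of rows, each a list of 6 numbers: the shift along the tool's x, y, z in mm, then the turn, a rotation vector about the tool's x, y, z in rad. A call has 1 to 12 rows; each row is the pose to reach, as a shift and turn from the pose commanded when the call began, along the tool's axes at that moment; what a row does not reach only later rows make up. A row lasts 1/10 s, in which the tool goes at most 50 mm and 8.59 degrees, less where a joint would pass 70% of its speed; a pose out of reach is approached as far as the arm can. A call with a gripper value outside its range is refused whole. "claw" is the closure, from 0 (fully open) to 1 (shut), set as the call begins (left out, the last holds). The fingers move at their own pace and stop on an object; "force" is the grip in N (left out, the last holds). Time passes only in rows, so rows that repeat a pose let the fingers close. It gives the time, the measured TCP pose, the force and the opening at its end, in the units of the state.
- ctrl.observe(): the state, without advancing time (a new reading comes with each control period).
- ctrl.get_image(name): name is "scene" or "top" or "wrist"; returns (picture, depth): 400x640x3 uint8, blue, green, red; 400x640 float32, m along the optical axis (not along the pixel's ray), 0 where there is no reading.
- ctrl.get_calibration(name): a dict with "mtx" (3x3 intrinsics, pixels), "xyz" and "attitude" of the camera in the world. Camera axes: x right, y down, z forward; pixel columns grow to the right and rows downward; lengths in m; the calibration is good to about 2 mm. A picture is of the moment at which its call begins: read the wrist's pose just before it. get_calibration takes no time and is no camera call; for the wrist camera it gives the pose at the moment of the call.
- ctrl.sign_off(): hands the job in, once; it reports no verdict.
The state is a dict: "clock": time; "q": joint angles; "qd": joint speeds; "joint_torque": joint torques, N m; "eef_pos": TCP position; "tool_rot": TCP orientation; "contact_force": force on the tool from outside, world axes, zero at the start; "moment": the same for the moment, N m; "finger_gap": finger opening in m.
Only numpy, scipy, OpenCV 4.12 (cv2) and the standard library are available. Lean on these libraries where they do the work, as an engineer would, in place of code of your own. Each camera call takes 0.05 s, during which the arm holds its last target.

## Task

Get the specimen ready for viewing: slide the covered aluminium carrier along the stage, without lifting it, until it sits square and fully home in the corner against both steel stops under the condenser, with its orange cover still on. Then take the cover off by its yellow rib, leaving the carrier home, and set it down flat, rib up, inside the blue tray without dropping it. Keep clear of the condenser and leave the other things on the bench where they are.

Things in the scene. Friction and masses are not known exactly. Their poses are not given: they have to be found in the camera images.
- home (a point): Point fixed over the microscope's black stage: where carrier_mid lies when the carrier is home. Axes: x along the carrier's long side, away from the robot, to the end stop; y to the side stop; z up. The flat stage top is 9 mm below it (120 mm above the bench), x -175 to +115 mm, y -125 to +125 mm. The microscope is fixed; its place and turn vary.
- corner (a point): The corner where the stops' inner faces meet the stage top: x +60, y +35, z -9 mm from home, same axes. Two steel stops, 10 mm thick and 12 mm high: the side stop's face runs from here 200 mm towards -x, the end stop's face 65 mm towards -y.
- microscope: The white microscope stand that carries the stage; fixed. Origin on the bench straight below home, same axes. A white pillar stands beyond the side stop (y +180 to +270, x -50 to +50 mm, 470 mm high) and carries an arm over the stage (80 mm wide in x, underside 390 mm above the bench) that holds the condenser.
- condenser_bottom (a point): Centre of the white condenser's underside, 130 mm above the stage top, right above home. Radius 34 mm there, 50 mm at 40 mm higher, then a black disc (radius 60 mm, 22 mm thick) and a neck to the arm. A tool pointing straight down at the rib strikes it: lean the tool's body back towards -x of home, 35 to 45 degrees.
- condenser: The condenser itself, fixed to the microscope; origin on the bench straight below it. Not to be touched.
- carrier_mid (a point): Centre, half-way up, of the loose aluminium carrier: 120 (x) by 70 (y) by 18 mm high, 0.25 to 0.42 kg, flat on the stage short of the corner and turned up to 13 degrees. Own axes: x along the long side (to the end stop when home), z up. Its top is a floor 14 mm above the stage with a rim 4 mm wide and 4 mm high all round, which holds the cover with 2 mm play on each side.
- cover_mid (a point): Centre of the cover's flat orange plate, half-way through its 4 mm thickness. Plate 108 (x) by 58 mm (y), loose inside the carrier's rim, underside 14 mm and top 18 mm above the stage. 60 g. Axes: x along the long side, like the carrier's, z up.
- cover_rib (a point): Middle of the yellow grip rib on the cover: 36 mm long (x), 10 mm wide (y), 24 mm high (from 18 to 42 mm above the stage). It stands on the cover's centre line, 34 mm from the plate's centre towards -x, the end away from the end stop. This point is 12 mm above the plate's top and 14 mm above cover_mid. Axes as cover_mid.
- tray_floor (a point): Centre of the inner floor of the blue open tray that takes the cover, fixed on the bench: outside 190 mm (x) by 140 mm (y) by 12 mm high, walls 5 mm, inside 180 by 130 mm, floor 5 mm above the bench. Axes: x along its long side, z up; its place and turn vary.
- slide_box: Green slide box, 80 x 90 x 30 mm, a bystander; origin at the centre of its underside.
- oil_bottle: Small amber bottle, 36 mm across, 75 mm high, a bystander; origin at the centre of its underside.
- objective_can: White cylindrical can, 44 mm across, 70 mm high, a bystander; origin at the centre of its underside.
Mind the look-alikes: they are no part of the job. There is more than one size of the part that bears cover_mid; the job needs the middle-sized.

How it is judged:
On the way:
1. the carrier is home against both stops (within 3 mm each way and 0.04 rad), with the cover still in place on it (x of carrier_mid in the frame of home between -0.003 and 0.003 m and y of carrier_mid in the frame of home between -0.003 and 0.003 m and z of carrier_mid in the frame of home between -0.003 and 0.003 m and angle between the x axis of carrier_mid and the x axis of home, either way round below 0.04 rad and distance between cover_mid and carrier_mid below 0.012 m), for 0.2 s.
At the end, for the whole second after the job is handed in: The carrier lies flat on the stage within 3 mm of home each way and within 0.04 rad of square; the cover lies at rest flat on the floor of the blue tray, rib up (tilt under 0.06 rad), wholly inside its walls; both are let go (x of carrier_mid in the frame of home between -0.003 and 0.003 m and y of carrier_mid in the frame of home between -0.003 and 0.003 m and z of carrier_mid in the frame of home between -0.003 and 0.003 m and angle between the x axis of carrier_mid and the x axis of home, either way round below 0.04 rad and x of cover_mid in the frame of tray_floor between -0.06 and 0.06 m and y of cover_mid in the frame of tray_floor between -0.05 and 0.05 m and z of cover_mid in the frame of tray_floor below 0.005 m and z of cover_rib in the frame of tray_floor above 0.012 m and angle between cover_mid's own z axis and vertical below 0.06 rad and linear speed of each of cover, carrier below 0.02 m/s); the robot touches nothing.
It fails at once if the carrier is lifted more than 10 mm off the stage, or falls off it (z of carrier_mid in the frame of home above 0.01 m or z of carrier_mid in the frame of home below -0.01 m).
It fails at once if the condenser is struck or pressed with more than 3 N (contact force between anything else and condenser above 3 N).
It fails at once if the cover is dropped (falls freely from more than about 20 mm) (contact force between the fingers and cover below 0.02 N and linear speed of cover above 0.6 m/s).
It fails at once if a bystander is moved more than 20 mm (distance of any of slide_box, oil_bottle, objective_can from where it was at the start of the episode above 0.02 m).
It also fails if it takes over 72 s, if anything falls off the work surface, if the arm or the gripper's body presses on something with over 40 N, if the wrist force passes 120 N, or if a joint passes its speed limit or range.

## Working session

There is one attempt and no reset: what is moved stays moved. The work goes in short steps, Python scripts to look and compute and a tool call to move; the robot and the scene stay as the last step left them, time stands still between calls to the robot, and variables do not carry over. Pictures are saved under pics/ and viewed, and the job is handed in when it is done.

Besides the shell and the picture viewer there is one more tool, called after "Call:" as name(argument=value, ...), one argument or row to a line, values as JSON. drive_tool: Moves the arm, as the interface text tells. Its arguments: {"type":"object","properties":{"commands":{"type":"array","items":{"type":"array","items":{"type":"array","items":{"type":"number"}}}},"claw":{"type":"number"},"force":{"type":"number"}},"required":["commands"]}

```bash
mkdir -p pics
python3 - <<'E'
from rig import ctrl
import cv2,numpy as np
s=ctrl.observe()
for k in s: print(k,np.round(s[k],3).tolist())
for n in ("scene","top"):
    im,d=ctrl.get_image(n); c=ctrl.get_calibration(n)
    cv2.imwrite(f"pics/{n}0.png",im); np.save(f"pics/{n}0.npy",d)
    print(n,c)
E
```

```text
clock 0.0
q [1.107, 0.241, 0.004, 1.335, 0.0, 1.571]
qd [-0.0, 0.001, -0.001, 0.0, -0.002, 0.001]
joint_torque [0.0, -37.232, 25.241, 0.017, 0.0, 0.0]
eef_pos [0.223, 0.447, 0.23]
tool_rot [[-0.001, -0.894, 0.447], [-0.002, 0.447, 0.894], [-1.0, 0.0, -0.002]]
contact_force [0.572, -1.225, 0.36]
moment [-0.007, -0.043, -0.016]
finger_gap 0.085
scene {'mtx': array([[411.06780549,   0.        , 322.89875258],
       [  0.        , 411.06780549, 203.57632753],
       [  0.        ,   0.        ,   1.        ]]), 'xyz': array([ 1.2441664 , -0.54676295,  0.72881789]), 'attitude': array([[ 0.56233907,  0.47317755, -0.67814289],
       [ 0.82685193, -0.33120607,  0.45455299],
       [-0.00952077, -0.81633667, -0.57749788]])}
top {'mtx': array([[482.84407965,   0.        , 320.44329648],
       [  0.        , 482.84407965, 197.80817032],
       [  0.        ,   0.        ,   1.        ]]), 'xyz': array([ 0.52841   , -0.07251542,  1.30253147]), 'attitude': array([[ 0.02884618, -0.99835013,  0.04964792],
       [-0.99933011, -0.02992234, -0.0210708 ],
       [ 0.02252162, -0.04900685, -0.99854449]])}
```

View pics/scene0.png

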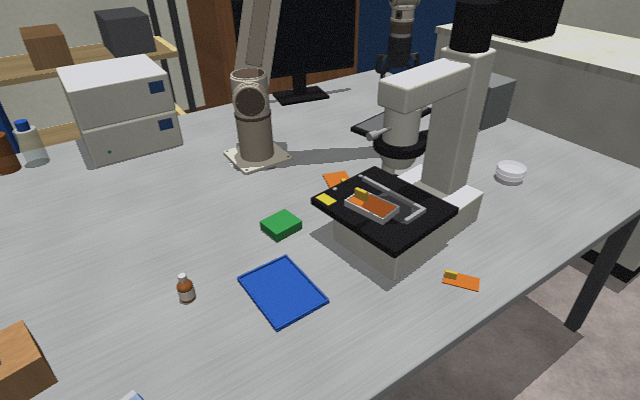

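View pics/top0.png

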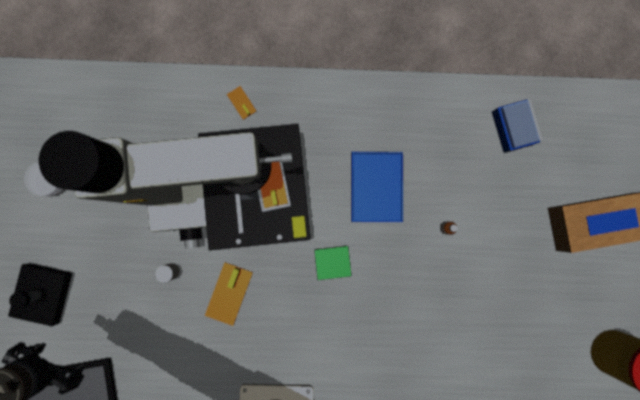

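```bash
cat > h.py <<'E'
import cv2,numpy as np
from rig import ctrl
def cast(c,u,v,z):
    K=c["mtx"];R=c["attitude"];o=c["xyz"]
    r=R@np.linalg.solve(K,np.array([u,v,1.0]));t=(z-o[2])/r[2]
    return o+t*r
def proj(c,p):
    q=c["attitude"].T@(np.array(p)-c["xyz"]);w=c["mtx"]@q
    return w[:2]/w[2]
def cloud(c,d):
    v,u=np.mgrid[0:d.shape[0],0:d.shape[1]];K=c["mtx"]
    P=np.stack([(u-K[0,2])/K[0,0]*d,(v-K[1,2])/K[1,1]*d,d],-1)
    return P@c["attitude"].T+c["xyz"]
def crop(im,u0,v0,u1,v1,f): return cv2.resize(im[v0:v1,u0:u1],None,fx=f,fy=f,interpolation=cv2.INTER_CUBIC)
E
python3 - <<'E'
from h import *
t=cv2.imread("pics/top0.png");s=cv2.imread("pics/scene0.png")
cv2.imwrite("pics/topc.png",crop(t,190,110,330,260,4)); cv2.imwrite("pics/scenec.png",crop(s,300,150,480,290,4))
for n in("top","scene"):
    c=ctrl.get_calibration(n);d=np.load(f"pics/{n}0.npy");im=cv2.imread(f"pics/{n}0.png")
    P=cloud(c,d);h=cv2.cvtColor(im,cv2.COLOR_BGR2HSV)
    m={"blue":cv2.inRange(h,(105,120,60),(125,255,255)),"orange":cv2.inRange(h,(5,140,100),(17,255,255)),"yellow":cv2.inRange(h,(22,140,80),(34,255,255)),"green":cv2.inRange(h,(50,100,60),(80,255,255))}
    for k,mm in m.items():
        nn,l,st,ce=cv2.connectedComponentsWithStats(mm)
        for i in range(1,nn):
            if st[i,4]>12:
                q=P[(l==i)&(d>0)]; print(n,k,st[i].tolist(),np.round(ce[i],1),np.round(np.median(q,0),3))
E
```

```text
top blue [497, 107, 42, 44, 248] [509.3 131.6] [ 0.774 -0.585  0.049]
top blue [352, 152, 51, 70, 3563] [377.  186.5] [ 0.628 -0.252  0.005]
top blue [587, 209, 51, 26, 907] [612.1 221.4] [ 0.551 -0.847  0.081]
top orange [228, 87, 22, 20, 173] [237.6  95.8] [0.863 0.134 0.003]
top orange [261, 162, 22, 37, 402] [273.1 180.6] [0.621 0.017 0.137]
top orange [563, 196, 77, 55, 1294] [593.5 223.7] [ 0.537 -0.783  0.079]
top orange [636, 206, 4, 8, 13] [638.2 209.2] [ 0.585 -0.917  0.079]
top yellow [242, 104, 8, 11, 43] [245.4 109. ] [0.825 0.109 0.02 ]
top yellow [270, 191, 8, 14, 80] [273.5 197.8] [0.581 0.015 0.161]
top yellow [292, 216, 14, 22, 277] [298.5 226.5] [ 0.516 -0.045  0.12 ]
top yellow [227, 268, 12, 21, 147] [232.4 278.1] [0.375 0.124 0.037]
top green [315, 246, 36, 34, 1003] [332.4 262.5] [ 0.423 -0.135  0.029]
scene blue [358, 0, 33, 70, 1054] [372.7  31.9] [-0.847  1.248  0.114]
scene blue [410, 0, 46, 64, 1657] [429.4  25.5] [-0.676  1.562  0.157]
scene blue [409, 58, 4, 9, 25] [410.9  62.2] [-0.676  1.446 -0.067]
scene blue [389, 67, 18, 7, 62] [396.6  69.6] [-0.677
[... 383 characters left out ...]
ge [0, 132, 5, 6, 22] [  1.6 134. ] [-0.418 -0.735  0.13 ]
scene orange [323, 171, 26, 17, 246] [334.7 177.8] [0.292 0.136 0.005]
scene orange [348, 194, 48, 23, 493] [373.4 204.8] [0.626 0.018 0.137]
scene orange [443, 273, 37, 19, 395] [463.3 281.6] [0.852 0.121 0.002]
scene orange [177, 280, 15, 11, 109] [184.  285.3] [ 0.531 -0.447  0.05 ]
scene yellow [341, 178, 5, 4, 13] [343.  179.6] [0.36  0.121 0.038]
scene yellow [355, 187, 13, 14, 102] [360.5 193.5] [0.587 0.008 0.154]
scene yellow [315, 193, 22, 13, 147] [325.7 198.8] [ 0.517 -0.049  0.12 ]
scene yellow [445, 270, 12, 9, 67] [450.6 274.1] [0.825 0.102 0.017]
scene green [260, 209, 42, 33, 853] [280.6 224.7] [ 0.437 -0.146  0.028]
```

View pics/topc.png

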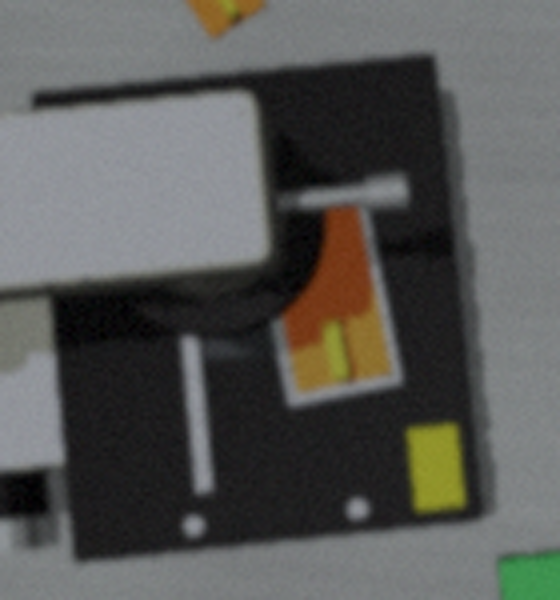

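View pics/scenec.png

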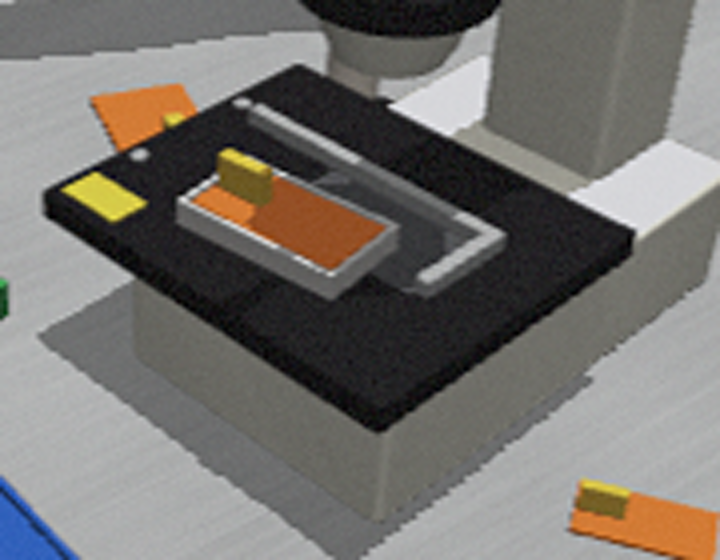

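Run:
```python
from h import *
c=ctrl.get_calibration("top");g=cv2.imread("pics/top0.png").astype(float).mean(2)
d=np.load("pics/top0.npy");P=cloud(c,d)
print(g[150,296:320].round(), g[240:256,250].round())
def cross(a,th):
    for i in range(len(a)-1):
        if a[i]<th<=a[i+1]: return i+(th-a[i])/(a[i+1]-a[i])
R=[];B=[];T=[]
for v in list(range(135,205))+list(range(212,236)):
    x=cross(g[v,296:320],60 ); 
    if x is not None:R.append(cast(c,296+x,v,.12)[:2])
for u in range(225,300):
    x=cross(g[236:258,u],80)
    if x is not None and not(232<u<245):B.append(cast(c,u,236+x,.12)[:2])
for u in range(262,294):
    x=cross(g[115:140,u][::-1],80)
    if x is not None:T.append(cast(c,u,139-x,.12)[:2])
def fit(p):
    p=np.array(p,np.float32);l=cv2.fitLine(p,cv2.DIST_HUBER,0,.01,.01).ravel()
    n=np.array([-l[1],l[0]]);print(len(p),l,"ang",np.degrees(np.arctan2(l[1],l[0])),"res",np.abs((p-l[2:])@n).mean());return l
r,b,t=map(fit,(R,B,T))
# depth-based z of stage
print(np.median(P[225:240,255:275,2]), P[150:154,300:304,2].mean())
```

```text
[ 27.  27.  26.  31.  30.  41.  61.  70.  74.  90. 109. 122. 125. 124.
 121. 123. 122. 122. 122. 120. 122. 123. 123. 122.] [ 30.  27.  29.  26.  26.  45.  82. 108. 119. 123. 122. 122. 125. 120.
 123. 125.]
94 [ 0.99159974  0.12934434  0.64940226 -0.05559384] ang 7.4317055 res 0.0003113357
63 [ 0.13357845 -0.99103826  0.47024098  0.03059593] ang -82.32357 res 0.00024135254
32 [ 0.12896918 -0.9916486   0.76406795  0.01432679] ang -82.589966 res 0.00022472645
0.1193988795056029 0.05904779508822616
```

```bash
cat >> h.py <<'E'
def home():
    th=np.radians(7.5);ex=np.array([np.cos(th),np.sin(th)]);ey=np.array([-ex[1],ex[0]])
    r=np.array([.649402,-.055594]);b=np.array([.470241,.030596]);t=np.array([.764068,.014327])
    x=(b@ex+.175+t@ex-.115)/2;y=r@ey+.125
    return x*ex+y*ey,ex,ey,(t-b)@ex
E
python3 - <<'E'
from h import *
H,ex,ey,L=home();print(H,L)
t=cv2.imread("pics/top0.png");s=cv2.imread("pics/scene0.png")
ct=ctrl.get_calibration("top");cs=ctrl.get_calibration("scene")
A=crop(t,225,140,310,245,7);B=crop(s,335,165,435,230,8)
def W(x,y,z):p=H+x*ex+y*ey;return [p[0],p[1],z]
for im,c,o,f in((A,ct,(225,140),7),(B,cs,(335,165),8)):
    for x,y in((.06,.035),(-.14,.035),(.06,-.03)):
        p=(proj(c,W(x,y,.132))-o+.5)*f; cv2.circle(im,tuple(int(v) for v in p),4,(255,0,255),1)
    print(proj(c,W(0,0,.25)))
cv2.imwrite("pics/a.png",A);cv2.imwrite("pics/b.png",B)
E
```

```text
[0.6412326 0.0694091] 0.28918973866165454
[246.07446732 167.88188637]
[397.4032136  161.63904025]
```

View pics/a.png

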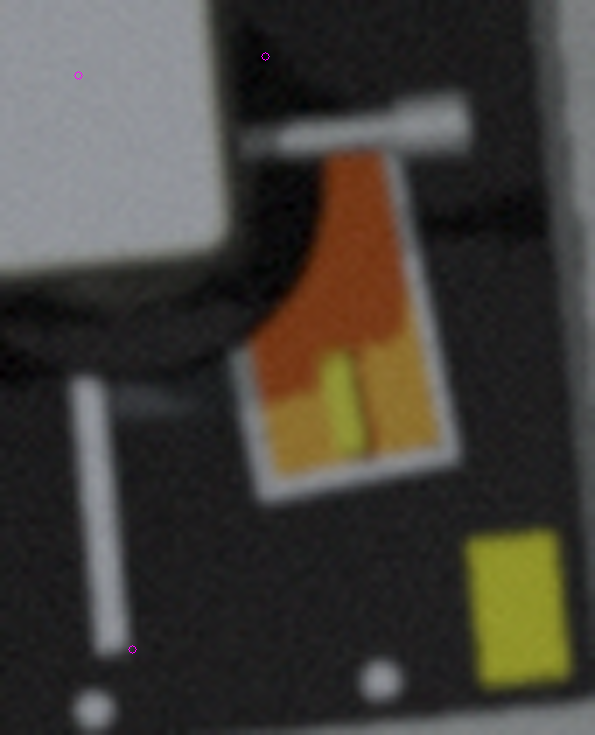

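View pics/b.png

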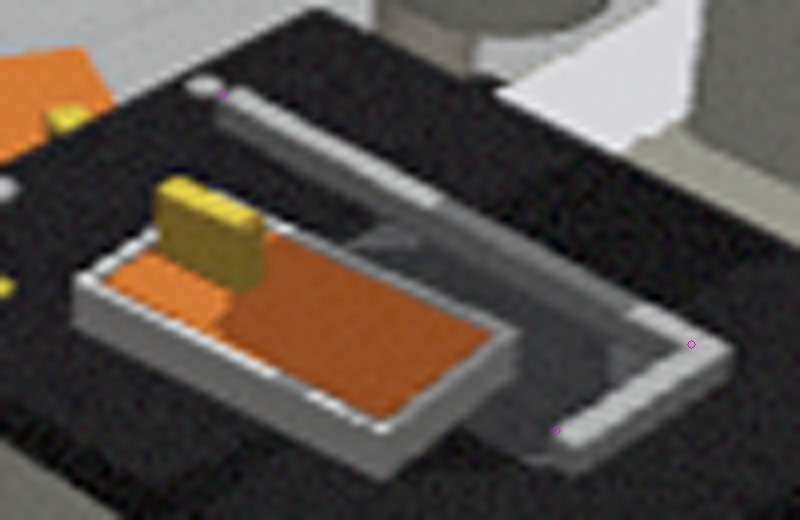

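Run:
```python
from h import *
H,ex,ey,L=home();M=np.stack([ex,ey])
ct=ctrl.get_calibration("top");cs=ctrl.get_calibration("scene")
for nm,c,o,f,pts in(("top",ct,(225,140),7,[(258,503),(463,458),(397,155)]),("scn",cs,(335,165),8,[(75,283),(380,432),(517,328)])):
    w=[cast(c,p[0]/f+o[0]-.5,p[1]/f+o[1]-.5,.138)[:2] for p in pts]
    for p in w: print(nm,p.round(4),"home",(M@(p-H)*1e3).round(1))
    for i in (0,1):
        e=w[i+1]-w[i];print(" len",np.linalg.norm(e),"ang",np.degrees(np.arctan2(e[1],e[0])))
# rib top centre
print("rib", M@(cast(ct,(343-0)/7+225-.5,403/7+140-.5,.162)[:2]-H)*1e3)
b=[cast(cs,p[0]/8+335-.5,p[1]/8+165-.5,.162)[:2] for p in((180,183),(155,190),(262,222))]
# lever
d=np.load("pics/top0.npy");P=cloud(ct,d)
q=P[155:163,261:292].reshape(-1,3);q=q[(q[:,2]>.17)&(q[:,2]<.5)];print(len(q),np.percentile(q[:,2],[5,50,95]));lo=(q[:,:2]-H)@M.T*1e3;print(np.percentile(lo,[2,50,98],axis=0).round())
ds=np.load("pics/scene0.npy");Ps=cloud(cs,ds);q=Ps[125:142,365:390].reshape(-1,3);print(np.percentile(q[:,2],[5,50,95]))
print(Ps[133,370:385].round(3))
```

```text
top [0.5494 0.0441] home [-94.3 -13.1]
top [ 0.567  -0.0258] home [-86.  -84.7]
top [6.71e-01 3.00e-04] home [ 20.5 -72.4]
 len 0.0720099885173771 ang -75.89622059479144
 len 0.10729238532508299 ang 14.089773853704992
scn [ 0.5673 -0.0294] home [-86.2 -88.3]
scn [ 0.6809 -0.0017] home [ 30.1 -75.7]
scn [0.6649 0.0676] home [23.3 -4.9]
 len 0.11690371821454879 ang 13.700079404079425
 len 0.07109960985178665 ang 102.98889456306694
rib [-64.40015591 -47.14801602]
208 [0.31043618 0.35417739 0.3593228 ]
[[  -7. -102.]
 [   0.  -72.]
 [  15.  -42.]]
[0.01647853 0.32577087 0.35689681]
[[ 0.655 -0.033  0.357]
 [ 0.656 -0.031  0.357]
 [ 0.656 -0.028  0.356]
 [ 0.658 -0.027  0.357]
 [ 0.659 -0.025  0.356]
 [ 0.658 -0.021  0.355]
 [ 0.658 -0.019  0.355]
 [ 0.657 -0.016  0.353]
 [ 0.653 -0.009  0.35 ]
 [ 0.656 -0.009  0.351]
 [ 0.654 -0.004  0.349]
 [ 0.652  0.     0.347]
 [ 0.653  0.002  0.347]
 [ 0.625  0.031  0.328]
 [ 0.631  0.029  0.331]]
```

Run:
```python
from h import *
ct=ctrl.get_calibration("top");d=np.load("pics/top0.npy");P=cloud(ct,d)
H,ex,ey,L=home()
for (u,v) in((175,215),(190,195),(190,237),(165,273),(41,178),(110,325),(20,350),(145,200),(232,295)): print(u,v,P[v,u].round(3))
m=(P[...,0]<.56)&(P[...,0]>.1)&(P[...,1]<.42)&(P[...,1]>-.4)&(d>0)&(P[...,2]>.1); 
q=P[m]; print(np.percentile(q[:,2],[50,90,99,100]))
print(q[q[:,2]>.14][::60].round(2))
# tray
im=cv2.imread("pics/top0.png");h=cv2.cvtColor(im,cv2.COLOR_BGR2HSV);mk=cv2.inRange(h,(105,120,40),(125,255,255));mk[:, :340]=0;mk[:,420:]=0
k,_=cv2.findContours(mk,cv2.RETR_EXTERNAL,cv2.CHAIN_APPROX_NONE);k=max(k,key=cv2.contourArea).reshape(-1,2)
w=np.array([cast(ct,u,v,.012)[:2] for u,v in k],np.float32);r=cv2.minAreaRect(w*1000);print(r)
th=np.radians(13.9);
for a in (H+ex*-.065+ey*-.048,): print("rib",a)
```

```text
175 215 [ 0.528 -0.073  1.303]
190 195 [0.585 0.225 0.102]
190 237 [0.481 0.228 0.072]
165 273 [0.388 0.289 0.065]
41 178 [0.62  0.623 0.045]
110 325 [0.241 0.445 0.003]
20 350 [0.252 0.504 0.3  ]
145 200 [0.563 0.269 0.296]
232 295 [0.328 0.127 0.008]
[0.12103759 0.42380933 0.5037599  0.53762671]
[[0.56 0.33 0.46]
 [0.56 0.32 0.38]
 [0.56 0.32 0.23]
 [0.23 0.42 0.31]
 [0.23 0.41 0.33]
 [0.21 0.4  0.27]
 [0.24 0.41 0.38]
 [0.21 0.4  0.31]
 [0.2  0.4  0.26]
 [0.23 0.41 0.39]
 [0.22 0.42 0.35]
 [0.22 0.41 0.34]
 [0.22 0.41 0.35]
 [0.23 0.41 0.39]
 [0.23 0.42 0.41]
 [0.24 0.42 0.44]
 [0.2  0.38 0.3 ]
 [0.21 0.39 0.35]
 [0.2  0.42 0.34]
 [0.22 0.41 0.41]
 [0.24 0.41 0.47]
 [0.19 0.39 0.3 ]
 [0.2  0.39 0.35]
 [0.2  0.42 0.36]
 [0.21 0.41 0.4 ]
 [0.21 0.41 0.41]
 [0.21 0.41 0.4 ]
 [0.19 0.4  0.35]
 [0.19 0.39 0.33]
 [0.23 0.41 0.47]
 [0.2  0.42 0.39]
 [0.24 0.4  0.53]
 [0.22 0.42 0.48]]
((627.9641723632812, -251.09234619140625), (186.45550537109375, 135.18067932128906), 1.4695426225662231)
rib [0.58305394 0.01333554]
```

```bash
cat >> h.py <<'E'
from scipy.spatial.transform import Rotation as Ro
def tool(yaw_deg,tilt_deg=40,sg=1):
    y=np.radians(yaw_deg);t=np.radians(tilt_deg)
    x=np.array([np.sin(t)*np.cos(y),np.sin(t)*np.sin(y),-np.cos(t)]);z=sg*np.array([-np.sin(y),np.cos(y),0])
    return np.stack([x,np.cross(z,x),z],1)
def rel(p,R,cur=None):
    s=ctrl.observe() if cur is None else cur
    R0=np.array(s["tool_rot"]);p0=np.array(s["eef_pos"])
    return np.round(R0.T@(np.array(p)-p0)*1e3,1).tolist()+np.round(Ro.from_matrix(R0.T@R).as_rotvec(),4).tolist()
E
python3 - <<'E'
from h import *
R=tool(13.9);g=np.array([.583,.0133,.1465]);pre=g-R[:,0]*.11
print(pre,rel(pre,R))
E
```

```text
[ 0.5143639  -0.00368572  0.23076489] [0.2, -461.7, -272.6, -0.6764, -0.2482, -0.6691]
```

Call:
drive_tool(
  commands=[
    [[0,-40,-23,-0.06,-0.02,-0.06],[0,-80,-47,-0.12,-0.04,-0.12],[0,-120,-70,-0.18,-0.066,-0.18],[0,-160,-95,-0.24,-0.09,-0.24],[0,-200,-118,-0.3,-0.11,-0.3],[0,-240,-142,-0.36,-0.13,-0.36],[0,-280,-165,-0.42,-0.154,-0.42],[0,-320,-189,-0.48,-0.176,-0.48],[0,-360,-213,-0.54,-0.2,-0.54],[0,-400,-236,-0.6,-0.22,-0.6],[0,-440,-260,-0.65,-0.24,-0.65],[0,-462,-273,-0.676,-0.248,-0.669]],
  ],
  claw=0,
  force=60,
)

```text
clock: 1.3
eef_pos: [0.5146, -0.0072, 0.2307]
tool_rot: [[0.626, -0.743, -0.237], [0.153, -0.181, 0.972], [-0.765, -0.644, 0.0]]
contact_force: [-0.3, 0.5, 0.2]
finger_gap: 0.0853
```

Run:
```python
from h import *
s=ctrl.observe();print(s["q"],s["eef_pos"],s["contact_force"])
c=ctrl.get_calibration("wrist");im,d=ctrl.get_image("wrist");cv2.imwrite("pics/w1.png",im);np.save("pics/w1.npy",d)
np.savez("pics/w1c.npz",**c)
s2=ctrl.observe();print(s2["eef_pos"],s2["clock"]);R=tool(13.9);g=np.array([.583,.0133,.1465]);print(rel(g-R[:,0]*.11,R))
print(proj(c,[.583,.0133,.162]))
```

```text
[-0.16356713 -0.15931254 -0.67154168  0.39911871  0.2555873  -0.31463584] [ 0.51462649 -0.00716786  0.23070108] [-0.31702998  0.50982422  0.24020271]
[ 0.51624231 -0.00935668  0.23078865] 1.35
[-0.3, 0.4, 6.0, -0.004, -0.0053, 0.0021]
[324.96906764 210.01876665]
```

View pics/w1.png

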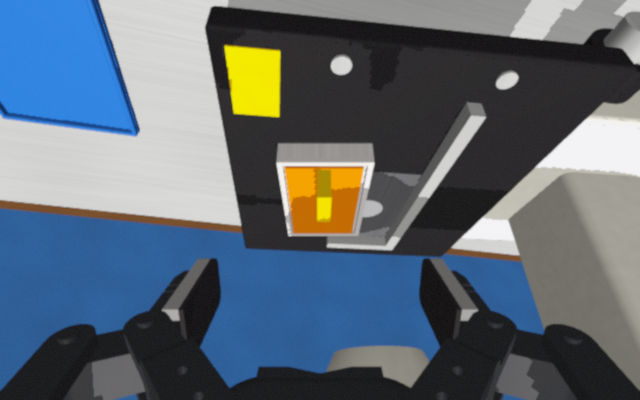

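Run:
```python
from h import *
c=ctrl.get_calibration("wrist");im,d=ctrl.get_image("wrist");cv2.imwrite("pics/w2.png",im)
h=cv2.cvtColor(im,cv2.COLOR_BGR2HSV)
m=cv2.inRange(h,(24,180,200),(36,255,255));m[:140]=0;m[240:]=0;m[:,:270]=0;m[:,380:]=0
k,_=cv2.findContours(m,cv2.RETR_EXTERNAL,cv2.CHAIN_APPROX_NONE);k=max(k,key=cv2.contourArea).reshape(-1,2)
w=np.array([cast(c,u,v,.162)[:2] for u,v in k],np.float32);print(cv2.minAreaRect(w*1000))
# plate orange
m=cv2.inRange(h,(5,180,80),(34,255,255));m[:140]=0;m[240:]=0;m[:,:270]=0;m[:,380:]=0
k,_=cv2.findContours(m,cv2.RETR_EXTERNAL,cv2.CHAIN_APPROX_NONE);k=max(k,key=cv2.contourArea).reshape(-1,2)
w=np.array([cast(c,u,v,.138)[:2] for u,v in k],np.float32);print(cv2.minAreaRect(w*1000))
cv2.imwrite("pics/w2c.png",crop(im,260,130,400,260,5))
s=ctrl.observe();print(s["clock"],s["eef_pos"])
```

```text
((581.6743774414062, 12.192678451538086), (33.52295684814453, 10.031074523925781), 13.710965156555176)
((614.1166381835938, 19.780654907226562), (105.44586181640625, 56.4449462890625), 13.640657424926758)
1.4 [ 0.51519414 -0.00742629  0.23049361]
```

View pics/w2c.png

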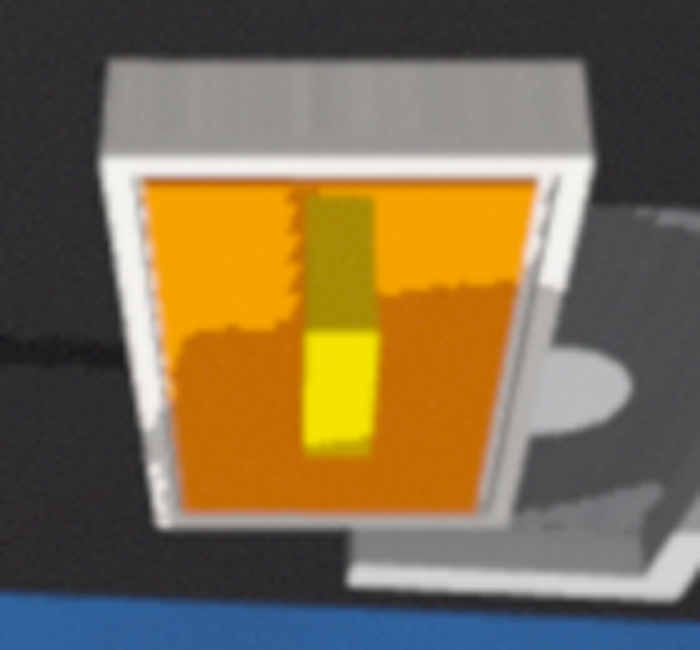

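Run:
```python
from h import *
R=tool(13.7);g=np.array([.588,.0134,.1475]);print(rel(g,R),rel(g-R[:,0]*.03,R))
```

```text
[112.2, -4.6, 3.1, -0.0037, -0.0012, 0.0001] [82.2, -4.6, 3.1, -0.0037, -0.0012, 0.0001]
```

Call:
drive_tool(
  commands=[
    [[20,-1,1,0,0,0],[41,-2,2,0,0,0],[62,-4,3,-0.003,0,0],[80,-4.5,3,-0.003,0,0],[80,-4.5,3,-0.003,0,0],[80,-4.5,3,-0.003,0,0]],
  ],
)

```text
clock: 2.0
eef_pos: [0.5664, 0.0136, 0.1723]
tool_rot: [[0.623, -0.744, -0.243], [0.157, -0.186, 0.97], [-0.767, -0.642, 0.0]]
contact_force: [-0.1, 0.3, -0.5]
finger_gap: 0.0851
```

Run:
```python
from h import *
R=tool(13.7);g=np.array([.588,.0134,.1475]);
for i in range(3):
    s=ctrl.observe();print(s["clock"],s["eef_pos"],rel(g,R))
    c=ctrl.get_calibration("wrist");im,d=ctrl.get_image("wrist")
cv2.imwrite("pics/w3.png",im)
h=cv2.cvtColor(im,cv2.COLOR_BGR2HSV)
m=cv2.inRange(h,(24,180,200),(36,255,255))
k,_=cv2.findContours(m,cv2.RETR_EXTERNAL,cv2.CHAIN_APPROX_NONE)
for q in k:
    if cv2.contourArea(q)<200: continue
    q=q.reshape(-1,2);w=np.array([cast(c,u,v,.162)[:2] for u,v in q],np.float32);print(cv2.minAreaRect(w*1000))
print(proj(c,[.582,.012,.162]))
```

```text
2.0 [0.56643444 0.01355673 0.17234532] [32.5, -0.1, -5.4, 0.0049, 0.0047, -0.0009]
2.05 [0.5667611  0.01325292 0.17310447] [32.9, 0.7, -5.0, 0.005, 0.004, 0.0005]
2.1 [0.56702215 0.01297142 0.17364776] [33.2, 1.2, -4.7, 0.0049, 0.0034, 0.0016]
((581.68115234375, 11.802303314208984), (33.26204299926758, 10.16873836517334), 14.219667434692383)
((480.0222473144531, -39.20111083984375), (31.24397850036621, 18.663236618041992), 7.606189727783203)
[311.31184033 251.30343723]
```

View pics/w3.png

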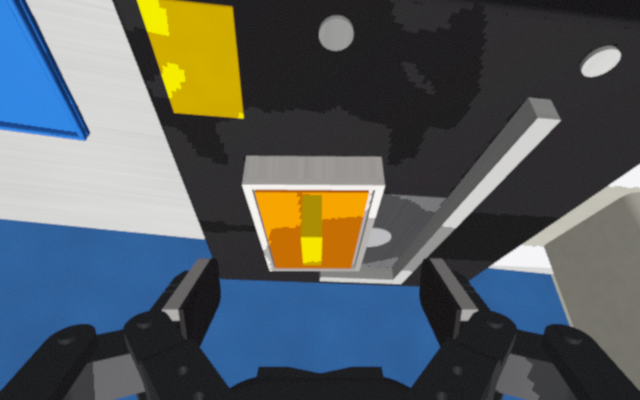

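```bash
cat >> h.py <<'E'
import json,os
def app(p,R,row):
    row=np.array(row,float);return p+R@row[:3]/1e3,R@Ro.from_rotvec(row[3:]).as_matrix()
def load():
    j=json.load(open("cmd.json"));return np.array(j[0]),np.array(j[1])
def push(row):
    p,R=app(*load(),row);json.dump([p.tolist(),R.tolist()],open("cmd.json","w"));return p,R
def relc(p,R):
    p0,R0=load();return rel(p,R,{"eef_pos":p0,"tool_rot":R0})
E
python3 - <<'E'
from h import *
R0=np.stack([[0,0,-1],[-.8944,.4472,0],[.4472,.8944,0]],1)
json.dump([[.224,.447,.231],R0.tolist()],open("cmd.json","w"))
print(push([0, -462, -273, -0.676, -0.248, -0.669]));print(push([80, -4.5, 3, -0.003, 0, 0]))
ctrl.get_image("wrist");ctrl.get_image("wrist");s=ctrl.observe();print(s["clock"],s["eef_pos"],s["tool_rot"],s["qd"])
g=np.array([.588,.0134,.1475]);print(relc(g,tool(13.7)),rel(g,tool(13.7)))
E
```

```text
(array([ 0.5151272, -0.0037776,  0.231    ]), array([[ 0.62456539, -0.74315009, -0.23996918],
       [ 0.15554418, -0.18273847,  0.97074809],
       [-0.76530967, -0.64366061,  0.00146064]]))
(array([0.5677167 , 0.0124005 , 0.17267608]), array([[ 6.24565393e-01, -7.42426842e-01, -2.42197549e-01],
       [ 1.55544182e-01, -1.85649889e-01,  9.70195509e-01],
       [-7.65309667e-01, -6.43662094e-01, -4.70348423e-04]]))
2.25 [0.56735728 0.01248821 0.17404689] [[ 6.25791440e-01 -7.41523801e-01 -2.41924631e-01]
 [ 1.55283092e-01 -1.85514380e-01  9.70294582e-01]
 [-7.64377024e-01 -6.44768848e-01 -9.47202216e-04]] [-2.43795592e-03  3.31909416e-03  1.55064390e-03 -2.84018176e-03
  3.57972222e-06  3.04869939e-04]
[32.1, 1.0, -3.9, 0.0045, 0.0032, 0.0011] [33.4, 1.6, -4.1, 0.0046, 0.0026, 0.0026]
```

Call:
drive_tool(
  commands=[
    [[8,0,-4,0.0045,0.003,0],[16,1,-4,0.0045,0.003,0],[24,1,-4,0.0045,0.003,0],[32,1,-4,0.0045,0.003,0],[32,1,-4,0.0045,0.003,0],[32,1,-4,0.0045,0.003,0],[32,1,-4,0.0045,0.003,0]],
  ],
)

```text
clock: 2.95
eef_pos: [0.5876, 0.0135, 0.1478]
tool_rot: [[0.625, -0.744, -0.237], [0.153, -0.181, 0.972], [-0.765, -0.644, 0.0]]
contact_force: [0.2, -0.3, -0.0]
finger_gap: 0.0854
```

Run:
```python
from h import *
print(push([32, 1, -4, 0.0045, 0.003, 0])[0])
c=ctrl.get_calibration("wrist");im,d=ctrl.get_image("wrist");cv2.imwrite("pics/w4.png",im)
im,d=ctrl.get_image("scene");cv2.imwrite("pics/s4.png",crop(im,280,100,480,250,4))
s=ctrl.observe();print(s["eef_pos"],s["contact_force"]);g=np.array([.588,.0134,.1475]);print(rel(g,tool(13.7)))
```

```text
[0.58792916 0.01331148 0.14754439]
[0.58759665 0.01341474 0.14811106] [-0.7246226  -0.16524921 -0.33224379]
[0.7, 0.1, -0.1, -0.0, 0.0, 0.0015]
```

View pics/w4.png

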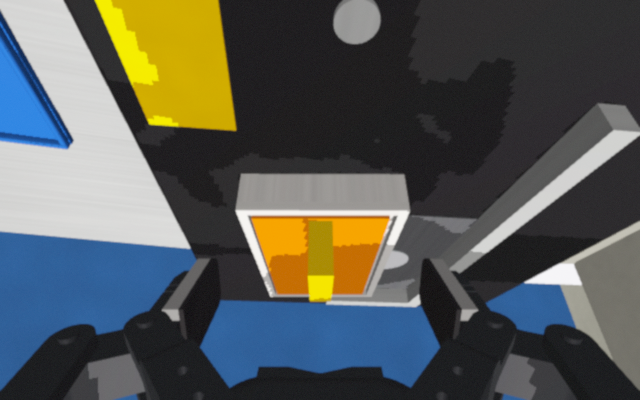

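View pics/s4.png

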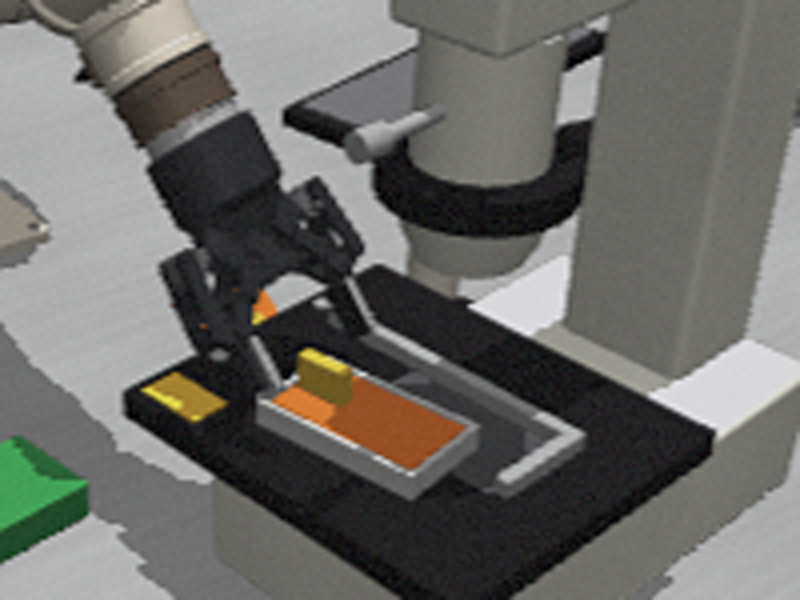

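Call:
drive_tool(
  commands=[
    [[0,0,0,0,0,0],[0,0,0,0,0,0],[0,0,0,0,0,0],[0,0,0,0,0,0],[0,0,0,0,0,0],[0,0,0,0,0,0],[0,0,0,0,0,0],[0,0,0,0,0,0],[0,0,0,0,0,0],[0,0,0,0,0,0]],
  ],
  claw=1,
  force=60,
)

```text
clock: 4.05
eef_pos: [0.5877, 0.0134, 0.148]
tool_rot: [[0.626, -0.743, -0.237], [0.153, -0.181, 0.972], [-0.765, -0.644, 0.0]]
contact_force: [-1.5, 0.6, 1.7]
finger_gap: 0.0085
```

Run:
```python
from h import *
c=ctrl.get_calibration("wrist");im,d=ctrl.get_image("wrist");cv2.imwrite("pics/w5.png",im)
im,d=ctrl.get_image("scene");cv2.imwrite("pics/s5.png",crop(im,280,100,480,250,4))
s=ctrl.observe();print(s["eef_pos"],s["contact_force"],s["finger_gap"])
H,ex,ey,L=home();R=tool(7.5)
# rib home pos; TCP = rib+6mm
p=H+ex*(-.034+.006);print(H,p,relc([p[0],p[1],.1475],R), np.degrees(np.arctan2(ex[1],ex[0])))
```

```text
[0.58766712 0.01340308 0.14804487] [-1.19924618 -1.21337184  2.17053239] 0.00862172596973133
[0.6412326 0.0694091] [0.61347214 0.06575436] [24.0, -28.5, 44.9, 0.0829, 0.0698, 0.0011] 7.499999999999999
```

View pics/w5.png

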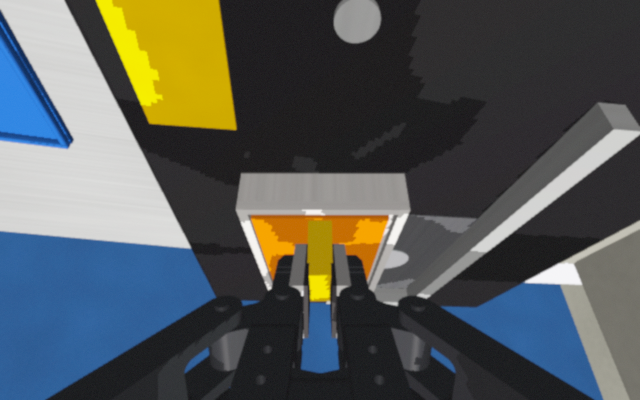

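View pics/s5.png

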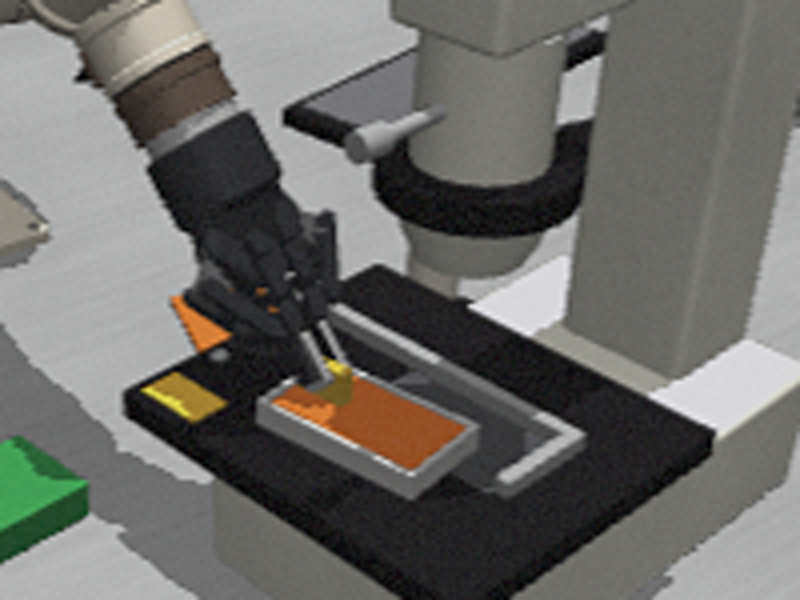

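Call:
drive_tool(
  commands=[
    [[2,-2.37,3.7,0.01,0.008,0],[4,-4.75,7.5,0.02,0.016,0],[6,-7.13,11.2,0.03,0.025,0],[8,-9.5,15,0.04,0.033,0],[10,-11.88,18.7,0.05,0.042,0],[12,-14.25,22.5,0.06,0.05,0],[14,-16.6,26.2,0.067,0.056,0],[16,-19,30,0.075,0.063,0],[18,-21.4,33.7,0.083,0.07,0.001],[20,-23.75,37.4,0.083,0.07,0.001],[20,-23.75,37.4,0.083,0.07,0.001],[20,-23.75,37.4,0.083,0.07,0.001]],
  ],
)

```text
clock: 5.35
eef_pos: [0.6092, 0.0586, 0.148]
tool_rot: [[0.638, -0.759, -0.133], [0.087, -0.101, 0.991], [-0.765, -0.643, 0.002]]
contact_force: [1.0, 0.5, 2.5]
finger_gap: 0.0087
```

Run:
```python
from h import *
print(push([20, -23.75, 37.4, 0.083, 0.07, 0.001])[0])
c=ctrl.get_calibration("wrist");im,d=ctrl.get_image("wrist");cv2.imwrite("pics/w6.png",im)
im,d=ctrl.get_image("scene");cv2.imwrite("pics/s6.png",crop(im,300,100,480,240,4))
s=ctrl.observe();print(s["eef_pos"],s["contact_force"],s["finger_gap"])
H,ex,ey,L=home();p=H+ex*(-.028);print(relc([p[0],p[1],.1475],tool(7.5)))
```

```text
[0.60923005 0.05700302 0.14753007]
[0.60910395 0.05824481 0.14807769] [0.93017073 1.89814892 2.04327764] 0.008359415158956553
[3.5, -4.1, 8.1, -0.0001, -0.0002, 0.0001]
```

View pics/w6.png

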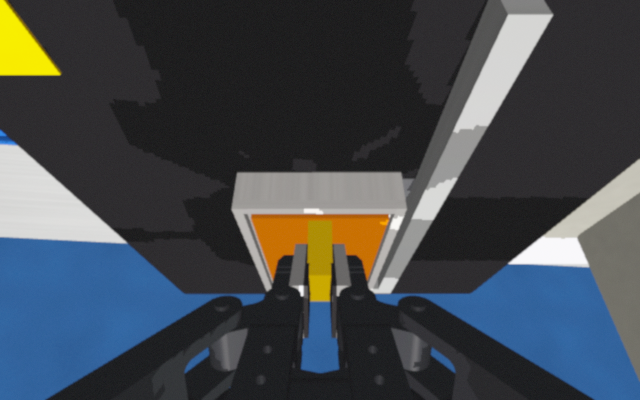

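View pics/s6.png

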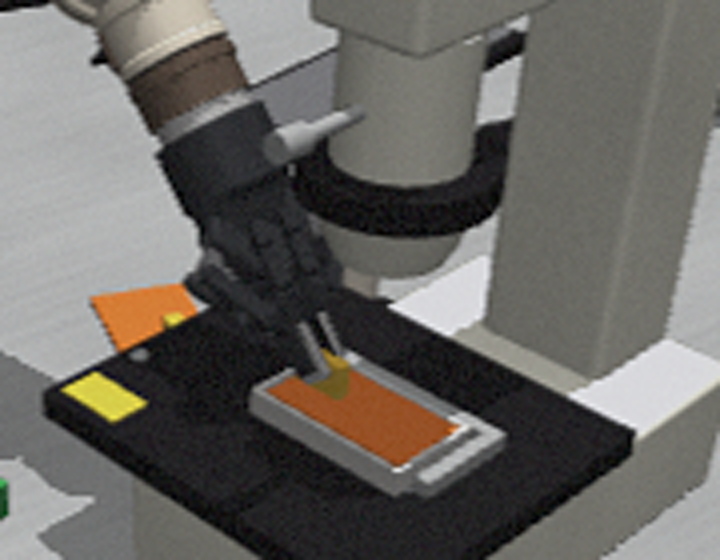

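Call:
drive_tool(
  commands=[
    [[0,0,2,0,0,0],[0,0,4,0,0,0],[0,0,5.5,0,0,0],[0,0,7,0,0,0],[0,0,7,0,0,0],[0,0,7,0,0,0]],
  ],
)

```text
clock: 6.05
eef_pos: [0.6081, 0.0637, 0.148]
tool_rot: [[0.638, -0.759, -0.129], [0.083, -0.099, 0.992], [-0.766, -0.643, -0.001]]
contact_force: [0.8, -5.0, 4.5]
finger_gap: 0.0084
```

Run:
```python
from h import *
print(push([0,0,7,0,0,0])[0])
s=ctrl.observe();print(s["eef_pos"],s["contact_force"],s["finger_gap"])
```

```text
[0.60831788 0.06394312 0.14752957]
[0.60808064 0.06367357 0.14802542] [ 0.81084906 -4.98270962  4.45119423] 0.008351471519463294
```

Call:
drive_tool(
  commands=[
    [[0,0,1,0,0,0],[0,0,2,0,0,0],[0,0,2,0,0,0],[0,0,2,0,0,0]],
  ],
)

```text
clock: 6.45
eef_pos: [0.6078, 0.0661, 0.148]
tool_rot: [[0.638, -0.759, -0.13], [0.084, -0.1, 0.991], [-0.766, -0.643, -0.0]]
contact_force: [0.4, -4.3, 4.5]
finger_gap: 0.0084
```

Run:
```python
from h import *
print(push([0,0,2,0,0,0])[0])
c=ctrl.get_calibration("wrist");im,d=ctrl.get_image("wrist");cv2.imwrite("pics/w7.png",im)
s=ctrl.observe();print(s["eef_pos"],s["contact_force"],s["moment"])
```

```text
[0.60805726 0.065926   0.14752942]
[0.60782005 0.06608933 0.14802101] [ 0.03456452 -4.23278561  4.70992244] [-0.69581801 -0.10053123 -0.64276148]
```

View pics/w7.png

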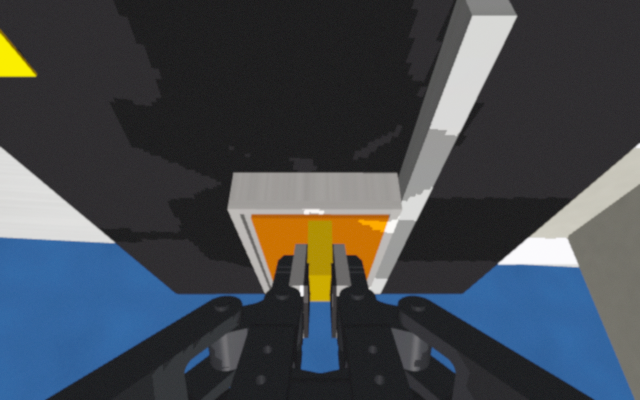

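Call:
drive_tool(
  commands=[
    [[0,0,1,0,0,0],[0,0,2,0,0,0],[0,0,2,0,0,0],[0,0,2,0,0,0]],
  ],
)

```text
clock: 6.9
eef_pos: [0.6077, 0.0673, 0.148]
tool_rot: [[0.638, -0.759, -0.129], [0.082, -0.099, 0.992], [-0.766, -0.643, -0.001]]
contact_force: [0.8, -6.7, 4.1]
finger_gap: 0.0084
```

Run:
```python
from h import *
print(push([0,0,2,0,0,0])[0])
c=ctrl.get_calibration("wrist");im,d=ctrl.get_image("wrist");cv2.imwrite("pics/w8.png",crop(im,220,150,430,300,3))
s=ctrl.observe();print(s["eef_pos"],s["contact_force"],s["moment"])
```

```text
[0.60779664 0.06790889 0.14752928]
[0.60764892 0.06732926 0.14800466] [ 0.97207517 -6.45308448  4.31191036] [-0.94920317 -0.06445183 -0.8898514 ]
```

View pics/w8.png

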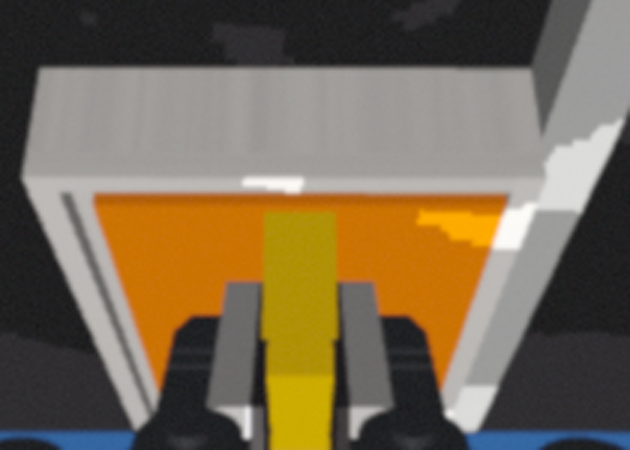

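Call:
drive_tool(
  commands=[
    [[1.3,-1.5,0,0,0,0],[2.6,-3,0,0,0,0],[3.85,-4.6,0,0,0,0],[3.85,-4.6,0,0,0,0],[3.85,-4.6,0,0,0,0]],
  ],
)

```text
clock: 7.45
eef_pos: [0.6123, 0.068, 0.148]
tool_rot: [[0.637, -0.76, -0.129], [0.082, -0.1, 0.992], [-0.767, -0.642, -0.001]]
contact_force: [-8.4, -8.7, 12.1]
finger_gap: 0.0089
```

Run:
```python
from h import *
print(push([3.85,-4.6,0,0,0,0])[0])
c=ctrl.get_calibration("wrist");im,d=ctrl.get_image("wrist");cv2.imwrite("pics/w9.png",crop(im,220,150,430,300,3))
im,d=ctrl.get_image("scene");cv2.imwrite("pics/s9.png",crop(im,340,160,440,235,8))
s=ctrl.observe();print(s["eef_pos"],s["contact_force"],s["moment"])
H,ex,ey,L=home();p=s["eef_pos"][:2]-H;print(p@ex,p@ey)
```

```text
[0.61374384 0.06869056 0.14753766]
[0.61236692 0.06800923 0.14803172] [-10.44198146  -7.81128208  11.86087395] [-1.02878634  0.43090187 -0.79452556]
-0.02880145128015441 0.0023798382901956626
```

View pics/s9.png

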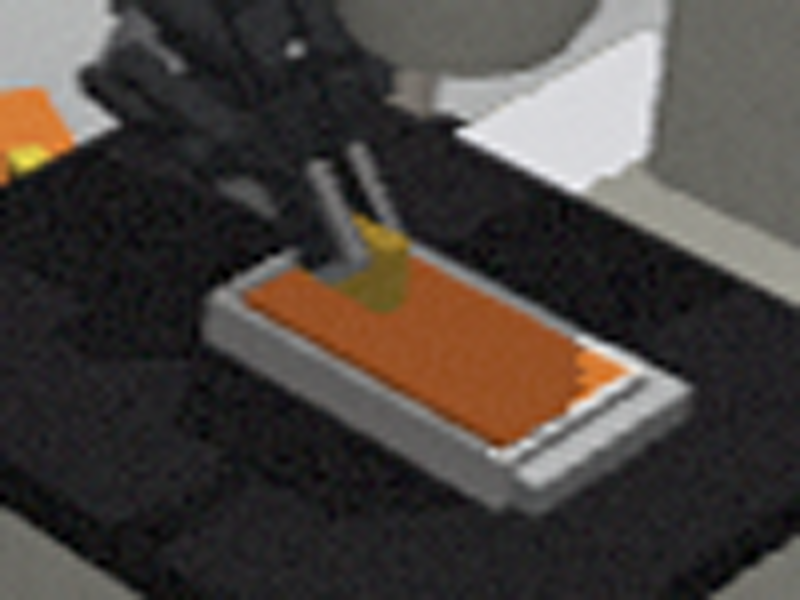

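Call:
drive_tool(
  commands=[
    [[0.65,-0.75,0.5,0,0,0],[1.3,-1.5,1,0,0,0],[1.3,-1.5,1,0,0,0],[1.3,-1.5,1,0,0,0]],
  ],
)

```text
clock: 7.95
eef_pos: [0.6124, 0.068, 0.1479]
tool_rot: [[0.636, -0.761, -0.127], [0.079, -0.099, 0.992], [-0.768, -0.641, -0.003]]
contact_force: [-24.4, -11.0, 23.9]
finger_gap: 0.0086
```

Run:
```python
from h import *
print(push([1.3,-1.5,1,0,0,0])[0])
im,d=ctrl.get_image("wrist");cv2.imwrite("pics/w10.png",crop(im,220,150,430,300,3))
im,d=ctrl.get_image("scene");cv2.imwrite("pics/s10.png",crop(im,340,160,440,235,8))
s=ctrl.observe();print(s["eef_pos"],s["contact_force"],s["moment"])
H,ex,ey,L=home();p=s["eef_pos"][:2]-H;print(p@ex,p@ey)
```

```text
[0.61558124 0.06994063 0.14750619]
[0.61238739 0.06802529 0.14793749] [-24.73081648 -12.42340356  24.33425696] [-1.52006796  1.14789089 -0.97510018]
-0.028779060964334097 0.0023930877182725407
```

View pics/s10.png

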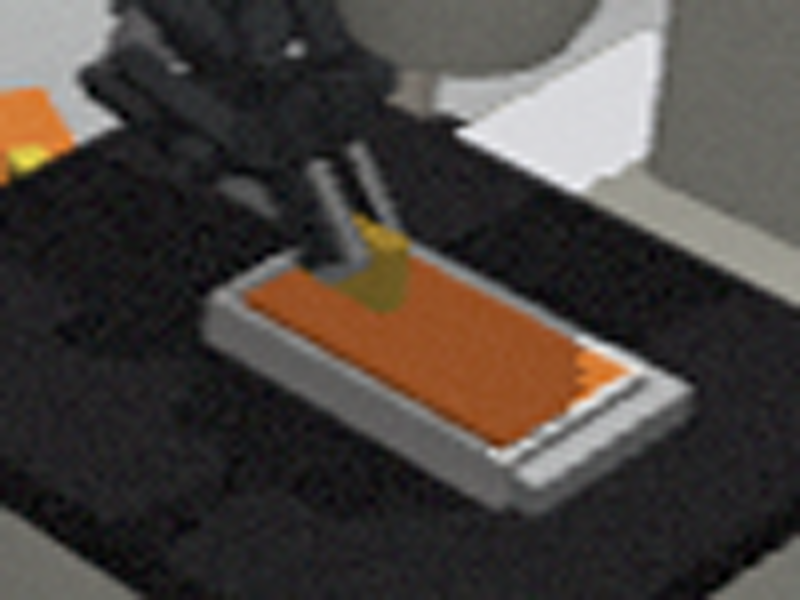

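View pics/w10.png

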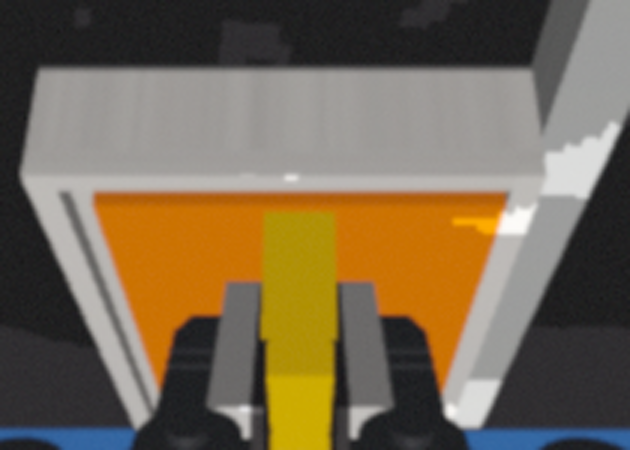

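Run:
```python
from h import *
H,ex,ey,L=home();M=np.stack([ex,ey]);c=ctrl.get_calibration("scene")
for p in((207,303),(515,468),(640,385)):
    w=cast(c,p[0]/8+340-.5,p[1]/8+160-.5,.138)[:2];print((M@(w-H)*1e3).round(1))
```

```text
[-57.3 -40.3]
[ 63.6 -36.1]
[62.6 24.8]
```

Call:
drive_tool(
  commands=[
    [[-1.3,1.5,-0.7,0,0,0],[-2.3,2.7,-1.5,0,0,0],[-2.7,2.9,-1.8,0,0,0],[-2.7,2.9,-1.8,0,0,0],[-2.7,2.9,-1.8,0,0,0]],
  ],
)

```text
clock: 8.55
eef_pos: [0.6115, 0.0679, 0.148]
tool_rot: [[0.637, -0.759, -0.13], [0.084, -0.1, 0.991], [-0.766, -0.643, -0.0]]
contact_force: [-0.4, -4.3, 4.9]
finger_gap: 0.0083
```

Run:
```python
from h import *
print(push([-2.7,2.9,-1.8,0,0,0])[0])
im,d=ctrl.get_image("wrist");cv2.imwrite("pics/w11.png",crop(im,220,150,430,300,3))
s=ctrl.observe();print(s["eef_pos"],s["contact_force"],s["moment"])
H,ex,ey,L=home();p=s["eef_pos"][:2]-H;print(p@ex,p@ey)
```

```text
[0.61189258 0.0676404  0.14771001]
[0.61153709 0.06786367 0.14802468] [-0.84137727 -4.74659635  5.01345874] [-0.64836849 -0.01606551 -0.56220609]
-0.029643179887400607 0.0023438366613384503
```

View pics/w11.png

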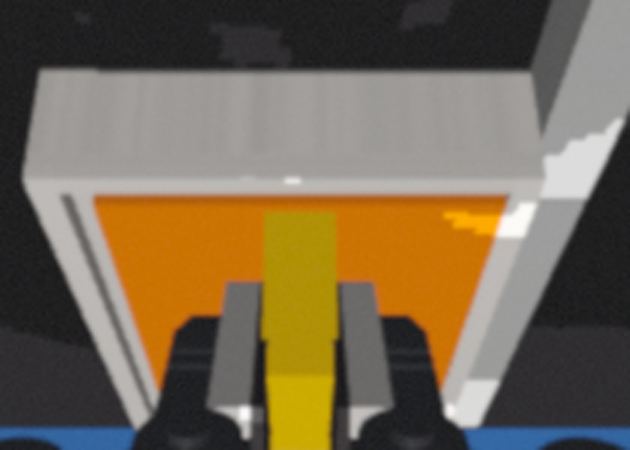

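Call:
drive_tool(
  commands=[
    [[-0.75,-0.65,-0.5,0,0,0],[-1.5,-1.3,-1,0,0,0],[-3,-2.6,-1,0,0,0],[-5,-4.2,-1,0,0,0],[-7,-5.9,-1,0,0,0],[-9.2,-7.7,-1,0,0,0],[-9.2,-7.7,-1,0,0,0]],
  ],
)

```text
clock: 9.3
eef_pos: [0.6119, 0.067, 0.1607]
tool_rot: [[0.638, -0.759, -0.13], [0.084, -0.1, 0.991], [-0.765, -0.644, 0.0]]
contact_force: [0.4, -0.8, -0.4]
finger_gap: 0.0089
```

Run:
```python
from h import *
print(push([-9.2,-7.7,-1,0,0,0])[0])
im,d=ctrl.get_image("wrist");cv2.imwrite("pics/w12.png",im)
im,d=ctrl.get_image("scene");cv2.imwrite("pics/s12.png",crop(im,340,160,440,235,8))
s=ctrl.observe();print(s["eef_pos"],s["contact_force"],s["moment"])
```

```text
[0.61200615 0.06664763 0.15970715]
[0.61164183 0.06688524 0.16020984] [-0.08230336 -0.46733372 -0.82188283] [-0.12736852  0.77337821 -0.0371257 ]
```

View pics/w12.png

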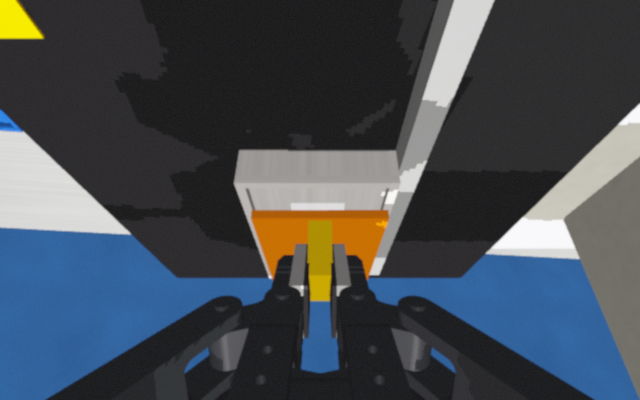

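View pics/s12.png

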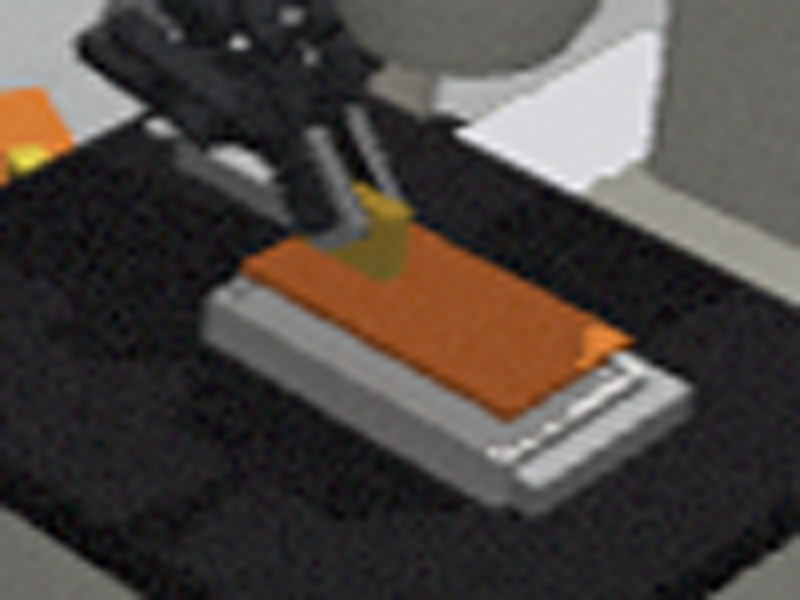

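Call:
drive_tool(
  commands=[
    [[-8,5.5,0,0,0,0],[-20,14,0,0,0,0],[-35,24,0,0,0,0],[-52,36,0,0,0,0],[-68,47,0,0,0,0],[-82,57,0,0,0,0],[-94,65,0,0,0,0],[-94,65,0,0,0,0],[-94,65,0,0,0,0]],
  ],
)

```text
clock: 10.3
eef_pos: [0.5024, 0.0524, 0.1907]
tool_rot: [[0.638, -0.759, -0.13], [0.084, -0.1, 0.991], [-0.765, -0.644, -0.0]]
contact_force: [0.4, -0.6, -0.1]
finger_gap: 0.0083
```

Run:
```python
from h import *
print(push([-94,65,0,0,0,0])[0])
im,d=ctrl.get_image("wrist");cv2.imwrite("pics/w13.png",im)
s=ctrl.observe();print(s["eef_pos"],s["q"],s["contact_force"])
R=tool(1.5)
print(relc([.599,-.2523,.17],R),relc([.599,-.2523,.024],R))
```

```text
[0.50272993 0.0522871  0.18991881]
[0.50277526 0.0524186  0.19062605] [ 0.0872455  -0.14907998 -0.79135363  0.22959992  0.02771353 -0.03316262] [ 0.98602006 -0.22177076 -0.65281396]
[51.1, -29.9, -314.5, 0.0801, 0.0671, 0.0001] [162.9, 64.0, -314.5, 0.0801, 0.0671, 0.0001]
```

View pics/w13.png

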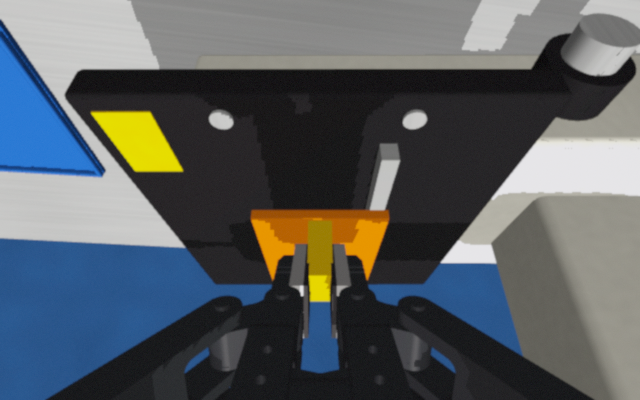

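Call:
drive_tool(
  commands=[
    [[0,0,-20,0,0,0],[0,0,-50,0,0,0],[0,0,-85,0.01,0.01,0],[0,0,-120,0.03,0.025,0],[10,-6,-155,0.045,0.038,0],[20,-12,-190,0.06,0.05,0],[32,-18,-225,0.07,0.06,0],[42,-24,-260,0.08,0.067,0],[48,-28,-290,0.08,0.067,0],[51,-30,-314,0.08,0.067,0],[51,-30,-314,0.08,0.067,0],[51,-30,-314,0.08,0.067,0]],
  ],
)

```text
clock: 11.55
eef_pos: [0.5985, -0.2521, 0.1692]
tool_rot: [[0.642, -0.767, -0.025], [0.017, -0.019, 1.0], [-0.767, -0.642, 0.001]]
contact_force: [0.0, 0.7, -1.4]
finger_gap: 0.0085
```

Run:
```python
from h import *
print(push([51,-30,-314,.08,.067,0])[0])
im,d=ctrl.get_image("wrist");cv2.imwrite("pics/w14.png",im)
im,d=ctrl.get_image("scene");cv2.imwrite("pics/s14.png",im)
im,d=ctrl.get_image("top");cv2.imwrite("pics/t14.png",crop(im,190,100,430,280,3))
s=ctrl.observe();print(s["eef_pos"],s["q"],s["contact_force"])
R=tool(1.5)
print(relc([.599,-.2523,.024],R))
```

```text
[ 0.5989366  -0.25176037  0.17016458]
[ 0.59815368 -0.25054029  0.16986085] [-0.5656082   0.22016171 -0.44829632  0.295447    0.36751328 -0.47625213] [-0.47247143  0.7493838  -0.15964858]
[112.0, 93.9, -0.5, 0.0001, 0.0001, 0.0001]
```

View pics/s14.png

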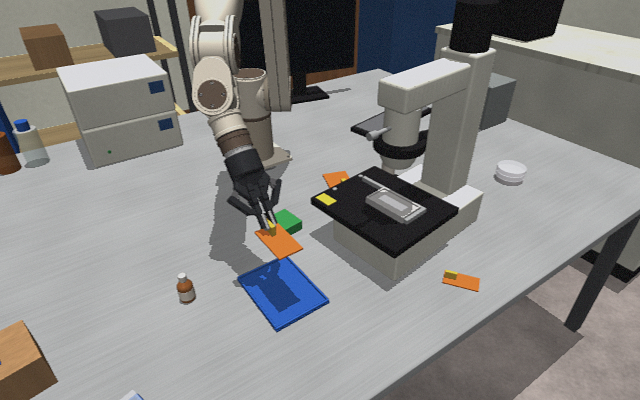

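View pics/t14.png

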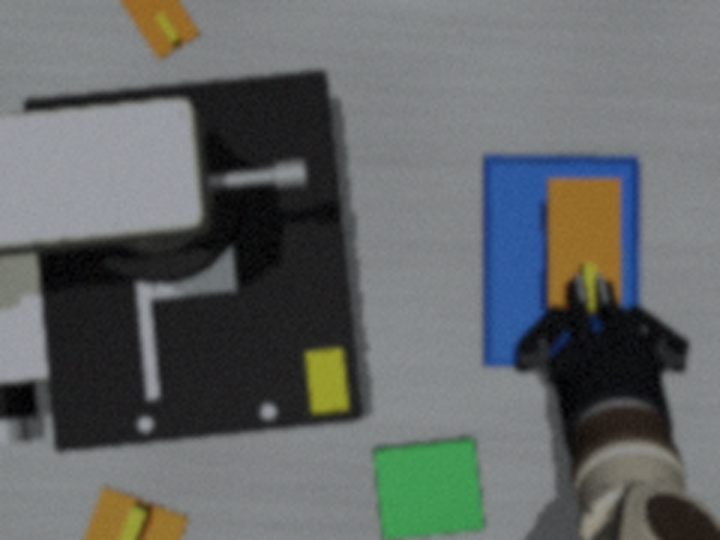

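View pics/w14.png

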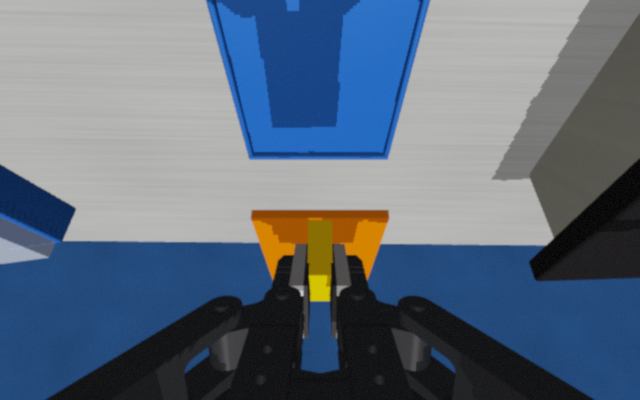

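Call:
drive_tool(
  commands=[
    [[10,8.4,0,0,0,0],[25,21,0,0,0,0],[42,35.2,0,0,0,0],[59,49.5,0,0,0,0],[76,63.7,0,0,0,0],[90,75.5,0,0,0,0],[100,83.8,0,0,0,0],[107,89.7,0,0,0,0],[107,89.7,0,0,0,0],[107,89.7,0,0,0,0]],
  ],
)

```text
clock: 12.7
eef_pos: [0.599, -0.2514, 0.0314]
tool_rot: [[0.643, -0.765, -0.027], [0.017, -0.021, 1.0], [-0.766, -0.643, -0.0]]
contact_force: [0.6, -1.1, 0.5]
finger_gap: 0.0083
```

Run:
```python
from h import *
print(push([107,89.7,0,0,0,0])[0])
im,d=ctrl.get_image("scene");cv2.imwrite("pics/s15.png",crop(im,200,160,360,340,4)[:600])
im,d=ctrl.get_image("top");cv2.imwrite("pics/t15.png",crop(im,320,130,430,280,4))
s=ctrl.observe();print(s["eef_pos"],s["contact_force"])
print(relc([.599,-.2523,.0185],tool(1.5)))
```

```text
[ 0.59902014 -0.2517525   0.03053978]
[ 0.59937247 -0.25191075  0.03216988] [-0.49519808  0.05046604  0.06487227]
[9.2, 7.8, -0.5, 0.0001, 0.0001, 0.0001]
```

View pics/s15.png

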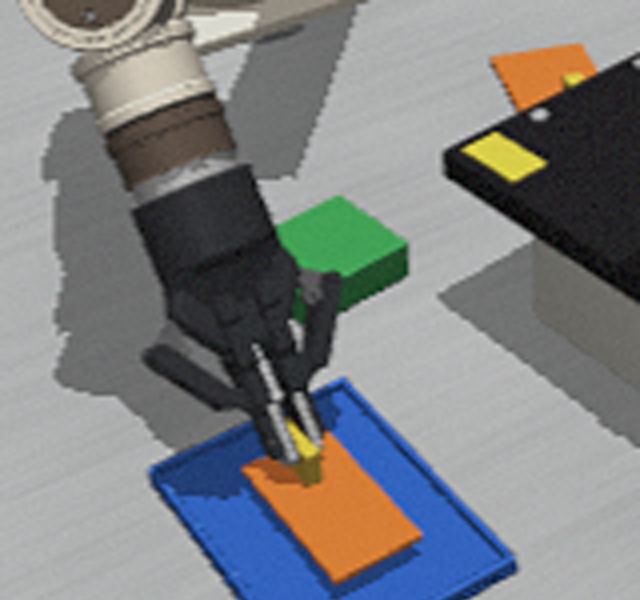

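View pics/t15.png

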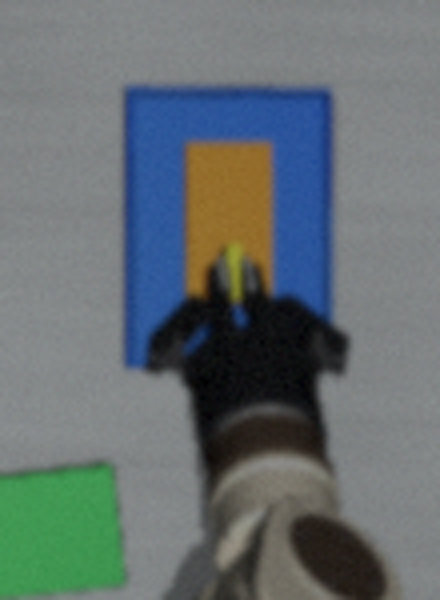

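Call:
drive_tool(
  commands=[
    [[3,2.5,0,0,0,0],[5.5,4.6,0,0,0,0],[7.5,6.3,0,0,0,0],[8.4,7,0,0,0,0],[9.2,7.7,0,0,0,0],[9.2,7.7,0,0,0,0],[9.2,7.7,0,0,0,0]],
  ],
)

```text
clock: 13.5
eef_pos: [0.5989, -0.2517, 0.0191]
tool_rot: [[0.643, -0.765, -0.026], [0.017, -0.02, 1.0], [-0.766, -0.643, -0.0]]
contact_force: [0.7, 0.9, 1.2]
finger_gap: 0.0084
```

Run:
```python
from h import *
print(push([9.2,7.7,0,0,0,0])[0])
im,d=ctrl.get_image("scene");cv2.imwrite("pics/s16.png",crop(im,230,250,340,330,7))
s=ctrl.observe();print(s["eef_pos"],s["contact_force"],s["moment"])
```

```text
[ 0.59903691 -0.25175157  0.01854271]
[ 0.59888263 -0.2516849   0.01906029] [ 0.09579131 -0.15835486 -0.17836551] [0.05768984 0.53516398 0.02193501]
```

View pics/s16.png

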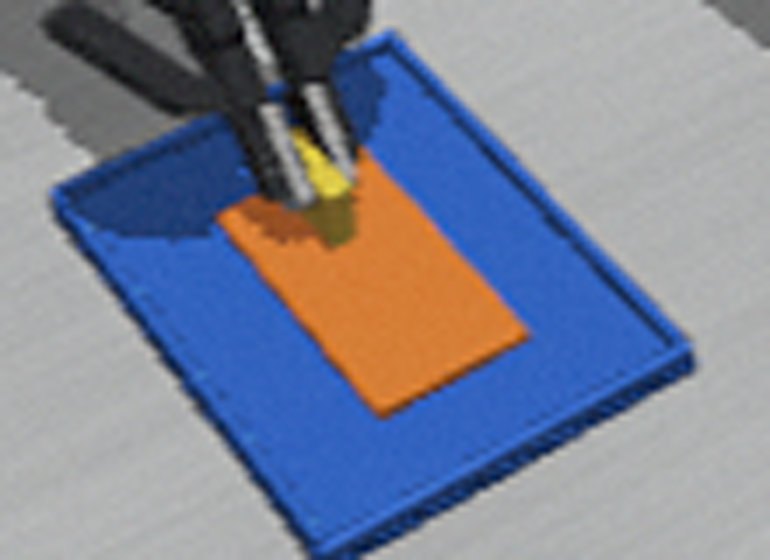

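Call:
drive_tool(
  commands=[
    [[0.4,0.3,0,0,0,0],[0.8,0.65,0,0,0,0],[0.8,0.65,0,0,0,0],[0.8,0.65,0,0,0,0]],
  ],
)

```text
clock: 13.95
eef_pos: [0.5993, -0.2518, 0.0191]
tool_rot: [[0.644, -0.764, -0.027], [0.017, -0.021, 1.0], [-0.764, -0.645, -0.001]]
contact_force: [-2.3, 0.8, 6.7]
finger_gap: 0.0087
```

Run:
```python
from h import *
print(push([.8,.65,0,0,0,0])[0])
s=ctrl.observe();print(s["eef_pos"],s["contact_force"],s["moment"])
```

```text
[ 0.59905335 -0.2517511   0.01751207]
[ 0.59930509 -0.25183898  0.01907446] [-2.3383419   0.76329005  6.68302522] [0.24120182 0.32271653 0.15297703]
```

Call:
drive_tool(
  commands=[
    [[-0.4,-0.3,0,0,0,0],[-0.4,-0.3,0,0,0,0]],
  ],
)

```text
clock: 14.15
eef_pos: [0.5992, -0.2519, 0.0191]
tool_rot: [[0.644, -0.765, -0.026], [0.016, -0.021, 1.0], [-0.765, -0.644, -0.001]]
contact_force: [-1.5, -0.2, 4.2]
finger_gap: 0.0083
```

Call:
drive_tool(
  commands=[
    [[0,0,0,0,0,0],[0,0,0,0,0,0],[0,0,0,0,0,0],[0,0,0,0,0,0],[0,0,0,0,0,0]],
  ],
  claw=0.5,
)

```text
clock: 14.65
eef_pos: [0.5985, -0.2516, 0.018]
tool_rot: [[0.642, -0.766, -0.026], [0.017, -0.02, 1.0], [-0.766, -0.643, 0.0]]
contact_force: [0.6, 0.4, -0.3]
finger_gap: 0.0429
```

Run:
```python
from h import *
push([-.4,-.3,0,0,0,0])
im,d=ctrl.get_image("scene");cv2.imwrite("pics/s17.png",crop(im,230,250,340,330,7))
s=ctrl.observe();print(s["eef_pos"],s["contact_force"],s["finger_gap"])
```

```text
[ 0.59850244 -0.25160039  0.01810617] [-0.08276734 -0.44695191  0.69163966] 0.042725280598603706
```

View pics/s17.png

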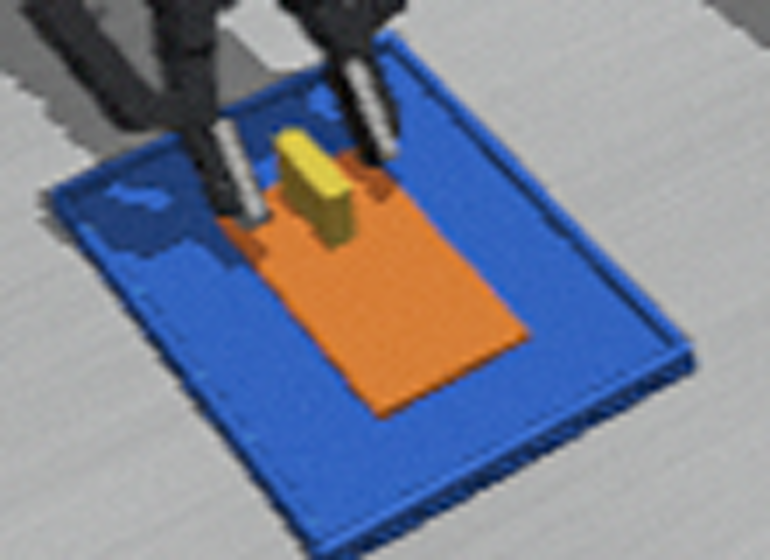

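Released cleanly. Retreat along the tool axis (up and back), away from the box.

Call:
drive_tool(
  commands=[
    [[-10,0,0,0,0,0],[-25,0,0,0,0,0],[-45,0,0,0,0,0],[-65,0,0,0,0,0],[-90,-10,0,0,0,0],[-115,-25,0,0,0,0],[-135,-40,0,0,0,0],[-150,-50,0,0,0,0],[-150,-50,0,0,0,0],[-150,-50,0,0,0,0]],
  ],
)

```text
clock: 15.7
eef_pos: [0.5401, -0.2532, 0.1657]
tool_rot: [[0.643, -0.765, -0.026], [0.016, -0.02, 1.0], [-0.766, -0.643, -0.001]]
contact_force: [1.0, 0.8, -0.7]
finger_gap: 0.0426
```

Run:
```python
from h import *
out={}
for n in("scene","top"):
    im,d=ctrl.get_image(n);cv2.imwrite(f"pics/{n}_f.png",im);out[n]=(im,d)
s=ctrl.observe();print(s["clock"],s["eef_pos"],s["contact_force"],s["finger_gap"])
c=ctrl.get_calibration("top");im,d=out["top"]
h=cv2.cvtColor(im,cv2.COLOR_BGR2HSV);m=cv2.inRange(h,(5,120,60),(34,255,255));m[:,:345]=0;m[:,410:]=0;m[230:]=0;m[:140]=0
k,_=cv2.findContours(m,cv2.RETR_EXTERNAL,cv2.CHAIN_APPROX_NONE);k=max(k,key=cv2.contourArea).reshape(-1,2)
print("cover",cv2.minAreaRect(np.array([cast(c,u,v,.009)[:2]*1e3 for u,v in k],np.float32)))
cs=ctrl.get_calibration("scene");im,d=out["scene"];cv2.imwrite("pics/sf2.png",crop(im,340,160,440,235,8))
h=cv2.cvtColor(im,cv2.COLOR_BGR2HSV);m=cv2.inRange(h,(5,120,60),(20,255,255));m[:,:230]=0;m[:,330:]=0;m[:245]=0
k,_=cv2.findContours(m,cv2.RETR_EXTERNAL,cv2.CHAIN_APPROX_NONE);k=max(k,key=cv2.contourArea).reshape(-1,2)
print("cover",cv2.minAreaRect(np.array([cast(cs,u,v,.009)[:2]*1e3 for u,v in k],np.float32)))
mm=np.zeros(m.shape,np.uint8);cv2.drawContours(mm,[k.reshape(-1,1,2)],-1,255,-1);mm=cv2.erode(mm,np.ones((5,5)))
P=cloud(cs,d);q=P[(mm>0)&(m>0)];A=np.c_[q[:,:2],np.ones(len(q))];print("plane",np.linalg.lstsq(A,q[:,2],rcond=None)[0],np.median(q[:,2]))
```

```text
15.8 [ 0.53953312 -0.25255895  0.1638608 ] [-1.46812659 -0.65574676 -0.44883376] 0.042413247519037106
cover ((630.5070190429688, -248.72337341308594), (99.93817138671875, 54.204498291015625), 1.7001733779907227)
cover ((630.8597412109375, -253.5852508544922), (109.9559097290039, 57.7843132019043), 1.2509570121765137)
plane [ 0.57938623 -0.91738107 -0.59583922] 0.00819924544086681
```

View pics/scene_f.png

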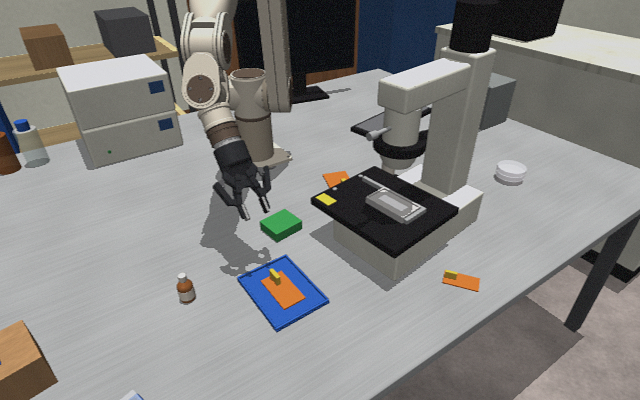

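View pics/sf2.png

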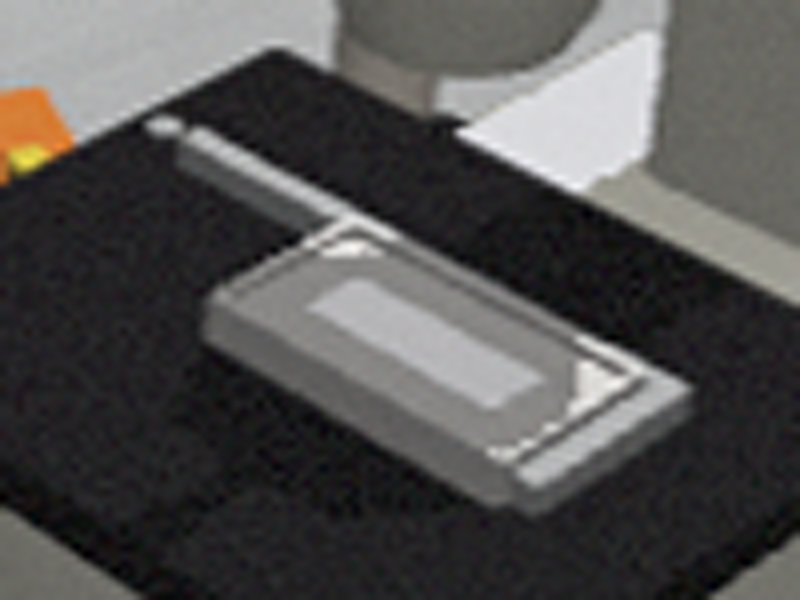

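Run:
```python
from h import *
H,ex,ey,L=home();M=np.stack([ex,ey]);c=ctrl.get_calibration("scene")
for n,p,z in(("stop outer -y (70,-30)",(538,492),.132),("stop outer corner (70,45)",(692,388),.132),("side stop rear inner(-140,35)",(183,148),.132),("carrier rear -y (-60,-35)",(207,303),.138),("carrier rear +y (-60,35)",(345,220),.138)):
    w=cast(c,p[0]/8+340-.5,p[1]/8+160-.5,z)[:2];print(n,(M@(w-H)*1e3).round(1))
im=cv2.imread("pics/scene_f.png");d=ctrl.get_image("scene")[1]
h=cv2.cvtColor(im,cv2.COLOR_BGR2HSV);m=cv2.inRange(h,(5,120,60),(17,255,255));m[:,:230]=0;m[:,330:]=0;m[:245]=0
m=cv2.erode(m,np.ones((3,3)));q=cloud(c,d)[(m>0)&(d>0)];q=q[np.abs(q[:,2]-.009)<.006]
A=np.c_[q[:,:2]-q[:,:2].mean(0),np.ones(len(q))];print(len(q),np.linalg.lstsq(A,q[:,2],rcond=None)[0])
```

```text
stop outer -y (70,-30) [ 71.  -33.6]
stop outer corner (70,45) [69.7 42.6]
side stop rear inner(-140,35) [-133.7   28.8]
carrier rear -y (-60,-35) [-57.3 -40.3]
carrier rear +y (-60,35) [-60.   28.3]
597 [ 0.00302074 -0.00402803  0.00825915]
```

```bash
python3 -c "
from rig import ctrl
print(ctrl.sign_off());print(ctrl.observe()['clock'])"
```

```text
the job is handed in; nothing more can be done
None
the job is handed in; nothing more can be done
```

The carrier is home in the corner and the cover is lying in the blue tray. I handed the job in about 16 s into the 72 s; no verdict came back.

I gripped the cover's yellow rib with the tool leaning back 40° and slid the carrier and cover together along the stage. I pressed them against the side stop, then the end stop. The load rose to about 24 N along x with no further movement, which showed the carrier was home. I then eased off, lifted the cover straight up, took it back and across, and set it on the tray floor. I opened the jaws only after feeling the floor.

**Last checks:**
- **Cover:** it lies about 3 mm from the tray centre, rib up, and its tilt in the depth image is about 0.005 rad. An earlier tilt fit gave nonsense because it included the rib's points, so I repeated it without them.
- **Carrier:** after the lift it looked flush with the side stop. Its rear edge was square to the tool, which was at the stage's angle.
- **Weakest check:** hand-picked corners in the scene picture put the carrier up to 3 mm off in x and 7 mm off in y, with about 0.04 rad of apparent skew. The stops' own corners showed similar errors of up to 6 mm, so I put this down to calibration and picking error and relied on the contact forces.
- **Surroundings:** in the last pictures the green box and the bottle looked unmoved, but I did not measure them or check the can. The arm never went near the can or the condenser, and it ended clear of everything.

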